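# Open the gallery's game station: throttle to full, then start

## Task

Get the gallery's game station running: push the yellow throttle lever forward (away from the robot) from idle, past the click of its first notch, until it is fully home at the far stop by the green marks, then press the green start button on the arcade deck all the way down and let it come back up. Only push with the fingers: do not grip the lever, do not press start before the throttle is at full, and leave the joystick, the red buttons, the drinks can, the red carton and the wooden pawn alone.

Things in the scene. Friction and masses are not known exactly. Their poses are not given: they have to be found in the camera images.
- throttle: Throttle unit, fixed to the table: pale grey box on a black foot, 200 mm long (x) by 120 mm wide (y) by 62 mm high, two dark round cheeks beside the lever rising to 87 mm. Origin: centre of its underside, on the table. x points forward along the throw of the lever (away from the robot, turned at most about 25 degrees), y to the left, z up. Red, yellow and green dots on its top mark idle, first notch and full.
- lever (a joint): Lever angle, rad, about the unit's y axis; pivot 45 mm above the table over the unit's origin. 0 = idle, leaning back 0.45 rad; 0.45 = first notch, upright; 0.9 = far stop (full), leaning forward 0.45. Sprung notches at all three: leaving one takes about 4 N at the grip (7 to 10 N from idle with a level push, as the grip rubs up the finger). Past halfway (0.22, 0.68) it snaps into the next, before that it falls back.
- lever_grip (a point): Centre of the lever's yellow cross-grip, 115 mm from the pivot: a bar 96 mm wide along the unit's y, 38 mm thick front to back, 22 mm high, with rounded edges. Push on its rear face; fingers on its front and rear at once count as gripping. Its centre is 149 mm above the table at idle and full (50 mm behind and ahead of the unit's origin) and 160 mm when upright.
- deck: Arcade deck, fixed to the table: pale grey case on a black foot, 180 mm deep (x) by 260 mm wide (y), top 50 mm above the table. Origin: centre of its underside; x forward, y left.
- start (a joint): Travel of the green start button, m: 0 up, 0.006 fully down; straight down, about 5 N to push it fully down; it springs back up.
- start_top (a point): Centre of the top face of the green start button, 72 mm above the table when up; 32 mm across in a black ring 48 mm across; on the deck at x +52, y -10 mm.
- joystick: Black ball-top joystick, rigid, on the deck at x -15, y +75 mm. Origin: its foot on the deck's top; it rises 63 mm above that; ball 35 mm across. Leave alone.
- red_buttons: Six red buttons in two rows on the deck, spanning x -74 to -4 and y -115 to -9 mm, 9 mm high. Origin: over the deck's centre at its top face. Leave alone.
- can: Loose drinks can with a blue band, 66 mm across, 115 mm high, 0.3 kg. Origin: centre of its underside. Leave alone.
- carton: Loose red lidded carton, 82 x 82 mm, 100 mm high. Origin: centre of its underside. Leave alone.
- pawn: Loose pale wooden game pawn, 36 mm across, 66 mm high. Origin: centre of its underside. Leave alone.
There are look-alikes about, which are no part of the job. Leave any blue or orange look-alike of the throttle alone.

How it is judged:
By the outcome, as a careful person would: the job done as asked, in the order asked, and still so for the second after the job is handed in, with the robot touching nothing.
It also fails if it takes over 45 s, if anything falls off the work surface, if the arm or the gripper's body presses on something with over 40 N, if the wrist force passes 120 N, or if a joint passes its speed limit or range.

## Robot

A 6-joint arm with a two-finger parallel gripper is mounted at the origin on the work surface. World frame = base frame: x ahead of the robot, y to its left, z up, the work surface at z = 0. Lengths are in mm, angles in degrees, forces in N, time in s.
With the tool pointing down it reaches from about 350 to 850 mm from the base axis. Payload 8.1 kg.
Tool frame: the origin (TCP) lies midway between the tips of the shut fingers; the grasp point (between the pads) lies grip_depth behind it (grip_depth is the distance from the TCP to the grasp point, in mm); z points along the fingers, y is the line along which they close (so a half turn about z gives the same grasp; the last joint's range is limited). The gripper opens to 85 mm and grips with 20 to 120 N. Pads are 22 mm wide; open, the fingers measure 114 mm over their backs; the gripper's body (76 mm by 85 mm) begins 54 mm behind the grasp point. The pads swing forward as they close: fully open they stand 13 mm farther back than shut.
Start: joints at [72.227, 7.471, 85.268, -0, 87.261, -4.893], TCP at [133.724, 584.913, 231.292] pointing down, gripper open.
Joint ranges: [-169.43, 169.43], [-51.17, 129.36], [1.28, 143.12], [-76.62, 256.62], [0, 156.53], [-152.29, 152.29]. Speed limits (degrees/s): [136.94, 136.94, 159.86, 180, 180, 180].

## Interface

Orientations are given as [roll, pitch, yaw] about the fixed x, y, z axes, in that order (R = Rz(yaw) Ry(pitch) Rx(roll)).
In Python, from bench import sense, snapshot, hand_in, grip_depth gives the robot as it stands. The module is installed in compiled form; this text tells all that it offers.
- The arm moves only by the tool apply_moves, never from a script. Its argument "series" is text: rows parted by semicolons, each of 5 numbers parted by spaces: the shift along the tool's x, y, z each as a share of 0.3 m, from -1 to 1, then the turn about the tool's z as a share of 2 rad, from -1 to 1, then the gripper's target within -1 to 1 (shut at 1, half-way at 0, fully open at -1). In form: tx ty tz twist gripper; .... A call has 1 to 5 rows; each row shifts and turns the commanded pose from where the row before left it, along the tool's axes as they then stand; what a row does not reach is not made up. A row lasts 1/12 s, in which the tool goes at most 41.7 mm and 7.16 degrees, less where a joint would pass 70% of its speed; a pose out of reach is approached as far as the arm can. A call with a number of a shift or a turn outside -1 to 1 is refused whole. A call with a gripper value outside its range is refused whole. The fingers move at their own pace and stop on an object; "squeeze" is the grip in N (left out, the last holds). Time passes only in rows, so rows that do not move let the fingers close. It gives the time, the measured TCP pose, the force, the opening and the grip force at its end, in the units of the state.
- sense(): the state, without advancing time (a new reading comes with each control period).
- snapshot(name): name is "scene" or "side" or "wrist"; returns a dict with "frame" (384x512x3 uint8, blue, green, red), "depth" (384x512 float32, mm along the optical axis (not along the pixel's ray), 0 where there is no reading), "intrinsics" (3x3 intrinsics, pixels), "dist" ([k1, k2, p1, p2, k3] as OpenCV has them; the pictures are not rectified), "extrinsics" (4x4, takes a point from camera to world coordinates); the wrist camera has in their place "tool_from_camera" (4x4, takes a point from camera to tool coordinates, whose origin is the TCP and whose axes are the flange's). Camera axes: x right, y down, z forward; pixel columns grow to the right and rows downward; lengths in mm; the calibration is good to about 2 mm. A picture is of the moment at which its call begins: read the wrist's pose just before it.
- hand_in(): hands the job in; it is judged then, once.
The state is a dict: "time": time; "joint_pos": joint angles; "qd": joint speeds; "joint_efforts": joint torques, N m; "tool_pos": TCP position; "tcp_rot": TCP orientation; "ft_force": force on the tool from outside, world axes, zero at the start; "wrist_torque": the same for the moment, N m; "finger_gap": finger opening in mm; "grip_force": force on a finger pad.
Only numpy, scipy, OpenCV 4.12 (cv2) and the standard library are available. Lean on these libraries where they do the work, as an engineer would, in place of code of your own. Each camera call takes 0.05 s, during which the arm holds its last target. There are 200 camera calls.

## Working session

There is one attempt and no reset: what is moved stays moved. The work goes in short steps, Python scripts to look and compute and a tool call to move; the robot and the scene stay as the last step left them, time stands still between calls to the robot, and variables do not carry over. Pictures are saved under pics/ and viewed, at most 10 in all, crops included, and the job is handed in when it is done.

Besides the shell and the picture viewer there is one more tool, called after "Emit:" by a JSON object that holds its "api" and its "payload". apply_moves: Moves the arm, as the interface text tells. Its arguments: {"type":"object","properties":{"series":{"type":"string"},"squeeze":{"type":"number"}},"required":["series"]}

```bash
mkdir -p pics
cat > h.py <<'E'
import numpy as np, cv2, pickle
from bench import sense, snapshot, hand_in, grip_depth
from scipy.spatial.transform import Rotation as R
def shot(n):
    s=sense(); d=snapshot(n)
    if n=="wrist":
        T=np.eye(4); T[:3,:3]=R.from_euler('xyz',s['tcp_rot'],degrees=True).as_matrix(); T[:3,3]=s['tool_pos']
        d['extrinsics']=T@np.array(d['tool_from_camera'])
    return d
def rays(d,px):
    p=cv2.undistortPoints(np.array(px,float).reshape(-1,1,2),np.array(d['intrinsics']),np.array(d['dist'])).reshape(-1,2)
    E=np.array(d['extrinsics']); v=np.c_[p,np.ones(len(p))]
    return E[:3,3], v@E[:3,:3].T
def onplane(d,px,z):
    o,v=rays(d,px); return o+v*((z-o[2])/v[:,2])[:,None]
def bydepth(d,px):
    o,v=rays(d,px); px=np.array(px).astype(int)
    return o+v*d['depth'][px[:,1],px[:,0]][:,None]
E
python3 - <<'E'
from h import *
print(sense(),grip_depth)
for n in("scene","side"):
    d=shot(n); pickle.dump(d,open(n+'.pkl','wb')); cv2.imwrite(f'pics/{n}.png',cv2.resize(d['frame'],(800,600),interpolation=cv2.INTER_CUBIC)); print(np.round(d['extrinsics'],2).tolist())
E
```

```text
{'time': 0.0, 'joint_pos': array([ 7.22264187e+01,  7.51476244e+00,  8.53297566e+01,  5.80911767e-04,
        8.72612729e+01, -4.89386677e+00]), 'qd': array([-0.04673756,  0.07469859, -0.08230813,  0.0344176 ,  0.03996133,
        0.06557582]), 'joint_efforts': array([ 1.30258257e-03, -5.69417202e+01, -5.00543261e+01, -1.82362955e-04,
        1.51286193e-02,  8.41163614e-05]), 'tool_pos': array([133.55732641, 584.38233947, 230.24345863]), 'tcp_rot': array([-1.79894643e+02, -9.60321142e-03,  1.67120248e+02]), 'ft_force': array([0.17789696, 0.30631972, 0.43789902]), 'wrist_torque': array([ 0.01998418,  0.02299386, -0.04616219]), 'grip_force': 0.0, 'finger_gap': 85.47198393757024} 18.700000000000003
[[0.82, 0.48, -0.31, 953.92], [0.57, -0.71, 0.42, -556.82], [-0.02, -0.52, -0.85, 1164.96], [0.0, 0.0, 0.0, 1.0]]
[[-1.0, -0.03, 0.06, 545.45], [-0.06, 0.51, -0.86, 665.25], [-0.01, -0.86, -0.52, 560.0], [0.0, 0.0, 0.0, 1.0]]
```

View pics/scene.png

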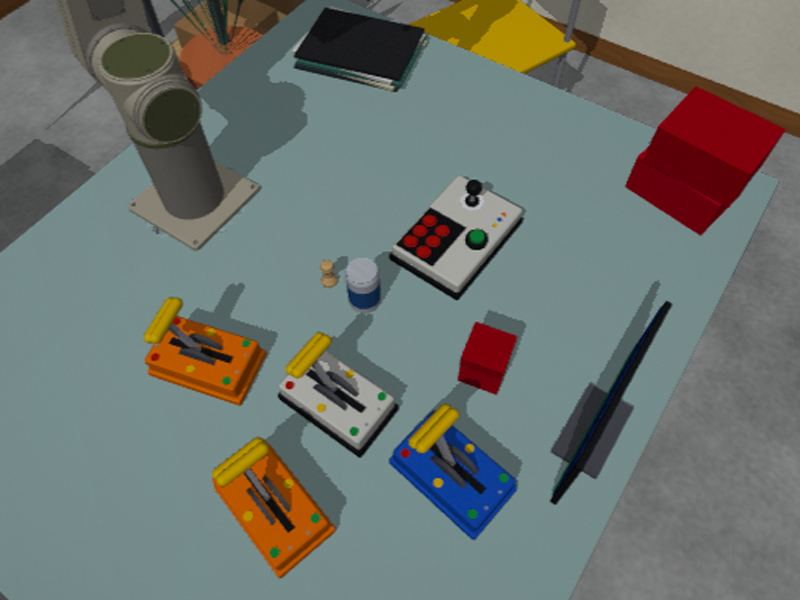

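View pics/side.png

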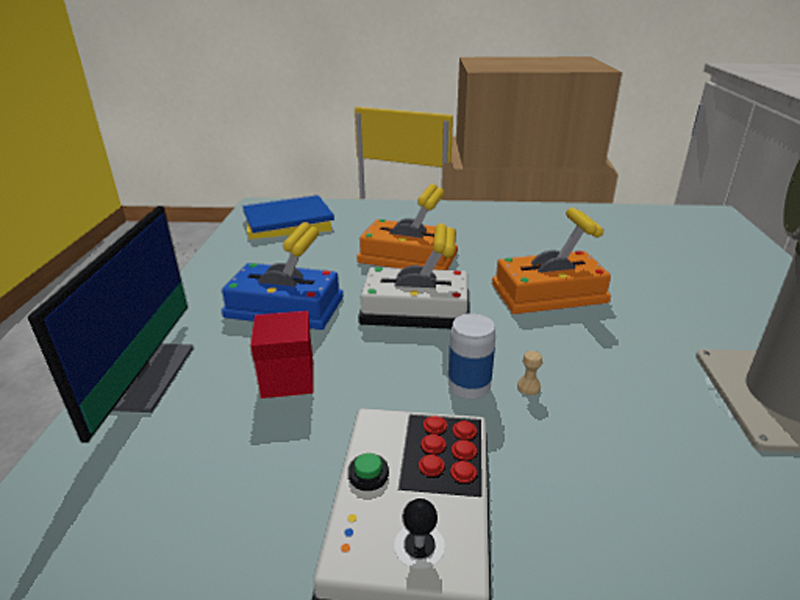

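The scene view shows four throttle-like units (800x600 px): the pale grey one with its grip at (308,355), blue at (435,428), and orange at (163,320) and (240,462). Only the pale grey one on a black foot fits the description. The green start button is at (476,238), the can at (363,283), the pawn at (328,272) and the carton at (488,357). Next I'll measure and confirm with a crop.

Run:
```python
from h import *
d=pickle.load(open('scene.pkl','rb')); f=d['frame']; s=0.64
cv2.imwrite('pics/crop.png',cv2.resize(f[200:300,165:270],None,fx=5.5,fy=5.5,interpolation=cv2.INTER_CUBIC))
hsv=cv2.cvtColor(f,cv2.COLOR_BGR2HSV)
def blobs(d,lo,hi,roi=None,amin=4):
    hsv=cv2.cvtColor(d['frame'],cv2.COLOR_BGR2HSV); m=cv2.inRange(hsv,lo,hi)
    if roi: k=np.zeros_like(m); x0,y0,x1,y1=roi; k[y0:y1,x0:x1]=m[y0:y1,x0:x1]; m=k
    n,l,st,c=cv2.connectedComponentsWithStats(m)
    return [(c[i],st[i,4],l==i) for i in range(1,n) if st[i,4]>=amin]
def W(b,z,n,d=d):
    for c,a,m in b:
        ys,xs=np.nonzero(m); P=bydepth(d,np.c_[xs,ys]); print(n,np.round(c,1),a,'plane',np.round(onplane(d,[c],z)[0],1),'dep med',np.round(np.median(P,0),1))
roi=(172,205,260,295)
W(blobs(d,(20,140,80),(35,255,255),roi),62,'yel'); W(blobs(d,(45,100,60),(85,255,255),roi),62,'grn'); W(blobs(d,(0,140,80),(8,255,255),roi),62,'red')
for c,a,m in blobs(d,(20,140,80),(35,255,255),roi,100):
    ys,xs=np.nonzero(m); P=bydepth(d,np.c_[xs,ys]); P=P[(P[:,2]>135)&(P[:,2]<175)]
    q=P[:,:2]-P[:,:2].mean(0); w,v=np.linalg.eigh(np.cov(q.T)); print('grip n',len(P),P.mean(0).round(1),'zmax',P[:,2].max(),'axis',np.degrees(np.arctan2(*v[::-1,1])),'ext',np.ptp(q@v,axis=0))
W(blobs(d,(45,100,40),(85,255,255),(280,130,330,170)),72,'start')
W(blobs(d,(0,140,60),(8,255,255),(240,130,300,170)),59,'redbtn')
W(blobs(d,(100,120,40),(130,255,255),(215,160,250,205),30),40,'canblue')
W(blobs(d,(0,140,60),(8,255,255),(285,200,335,255),30),100,'carton')
W(blobs(d,(8,80,80),(20,255,255),(195,160,220,190),10),50,'pawn')
# tops by depth for can/carton
for n,(x0,y0,x1,y1),zr in(('can',(215,160,250,205),(108,122)),('carton',(285,200,335,255),(95,106)),('unit',(172,205,260,295),(55,68)),('deck',(245,105,340,195),(44,55))):
    yy,xx=np.mgrid[y0:y1,x0:x1]; P=bydepth(d,np.c_[xx.ravel(),yy.ravel()]); P=P[(P[:,2]>zr[0])&(P[:,2]<zr[1])]
    r=cv2.minAreaRect(P[:,:2].astype(np.float32)); print(n,len(P),np.round(r[0],1),np.round(r[1],1),round(r[2],1))
```

```text
yel [197.  226.9] 380 plane [ 493.1 -193.    62. ] dep med [ 535.  -225.2  158.9]
yel [223.1 238.9] 22 plane [ 579.6 -181.4   62. ] dep med [ 579.9 -181.5   62.9]
yel [205.  260.5] 22 plane [ 577.1 -263.4   62. ] dep med [ 578.4 -263.8   64.8]
grn [244. 253.] 21 plane [ 654.7 -183.5   62. ] dep med [ 655.  -183.9   64.1]
grn [226.1 275.8] 23 plane [ 652.5 -266.4   62. ] dep med [ 653.2 -266.7   63.5]
red [184.9 246. ] 20 plane [ 502.1 -260.4   62. ] dep med [ 503.1 -260.5   62.2]
red [258.3 289.7] 11 plane [ 747.6 -249.5   62. ] dep med [ 748.3 -249.5   64. ]
grip n 376 [ 533.5 -224.5  158.8] zmax 167.0275133990831 axis 87.33301373971987 ext [36.9786097  92.71924264]
start [304.6 151.1] 78 plane [616.4 214.6  72. ] dep med [616.5 215.3  71.1]
redbtn [268.4 147.3] 174 plane [505.5 170.8  59. ] dep med [505.2 173.1  56.4]
redbtn [276.6 154.1] 177 plane [543.  162.7  59. ] dep med [542.2 163.5  56.3]
canblue [233. 191.] 183 plane [499.6 -22.7  40. ] dep med [507.4 -32.8  52.4]
pawn [209.7 175.1] 131 plane [407.1 -20.7  50. ] dep med [400.8 -15.4  27.6]
can 282 [489.4  -7.7] [61.1 59.4] 28.1
carton 744 [772.1  -7.5] [81.8 83.8] 11.8
unit 1981 [ 597.9 -237.1] [237.1 212.9] 34.5
deck 2573 [565.  230.3] [254. 173.] 87.2
```

View pics/crop.png

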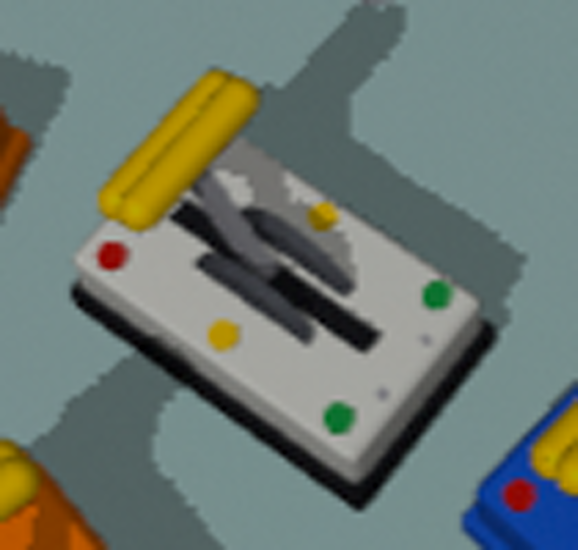

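The crop confirms the pale grey unit on its black foot, with the lever at the red (idle) end. The yellow dots sit at about x 578 and the green dots at x 654, so the unit origin is near (578.5, -222.5) with yaw about -1.8°. Next I'll check the clearance to the orange units behind it.

Run:
```python
from h import *
d=pickle.load(open('scene.pkl','rb'))
yy,xx=np.mgrid[150:384,60:270]; P=bydepth(d,np.c_[xx.ravel(),yy.ravel()])
hs=cv2.cvtColor(d['frame'],cv2.COLOR_BGR2HSV)[150:384,60:270].reshape(-1,3)
y=(hs[:,1]>140)&(hs[:,2]>70)&(hs[:,0]>20)&(hs[:,0]<35)&(P[:,2]>125)
l=cv2.connectedComponentsWithStats((y.reshape(yy.shape)*255).astype(np.uint8))[1].ravel()
for i in range(1,l.max()+1):
    Q=P[l==i]
    if len(Q)>50: print(i,xx.ravel()[l==i].mean(),yy.ravel()[l==i].mean(),Q.min(0).round(),Q.max(0).round(),cv2.boxPoints(cv2.minAreaRect(Q[:,:2].astype(np.float32))).round().tolist())
# anything higher than 60 in corridor behind grip
k=(P[:,0]>420)&(P[:,0]<510)&(abs(P[:,1]+222)<60)&(P[:,2]>66); print(P[k].round()[:30:3], k.sum())
o=(hs[:,1]>140)&(hs[:,0]>8)&(hs[:,0]<18)&(P[:,1]<-60)
for s in (-1,1):
    Q=P[o&(np.sign(P[:,1]+260)==s)&(P[:,2]>55)]; print(s,len(Q),Q.min(0).round(),Q.max(0).round())
```

```text
1 103.76093294460641 204.87172011661806 [ 247. -557.  143.] [ 954. -268. 1165.] [[223.0, -339.0], [921.0, -634.0], [954.0, -557.0], [256.0, -261.0]]
2 197.0873015873016 226.84126984126985 [ 512. -557.  146.] [ 954. -175. 1165.] [[475.0, -227.0], [897.0, -618.0], [954.0, -557.0], [532.0, -166.0]]
3 266.3636363636364 281.47727272727275 [ 758. -260.  145.] [ 786. -225.  166.] [[749.0, -234.0], [771.0, -268.0], [786.0, -258.0], [763.0, -225.0]]
4 153.5650406504065 295.0081300813008 [ 533. -557.  148.] [ 954. -384. 1165.] [[531.0, -473.0], [954.0, -557.0], [972.0, -465.0], [549.0, -381.0]]
[[ 504. -256.   69.]] 2
-1 3424 [ 226. -557.   55.] [ 954. -260. 1165.]
1 221 [ 268. -260.   55.] [ 405. -226.   70.]
```

Emit:
{"api": "apply_moves", "payload": {"series": "0 0 0 -0.0485 1; 0 0 0 -0.0485 1; -0.11 -0.078 0 0 1; -0.11 -0.078 0 0 1; -0.11 -0.078 0 0 1", "squeeze": 20}}

```text
time: 0.52
tool_pos: [230.7, 510.7, 230.6]
tcp_rot: [-179.9, -0.0, 178.4]
ft_force: [0.1, 0.2, -0.2]
finger_gap: 25.4
grip_force: 0.0
```

Emit:
{"api": "apply_moves", "payload": {"series": "-0.11 -0.078 0 0 1; -0.11 -0.078 0 0 1; -0.11 -0.078 0 0 1; -0.11 -0.078 0 0 1; -0.11 -0.078 0 0 1"}}

```text
time: 0.93
tool_pos: [392.9, 388.0, 231.0]
tcp_rot: [-180.0, -0.0, 178.2]
ft_force: [0.6, 0.3, -0.5]
finger_gap: -0.4
grip_force: 0.0
```

Emit:
{"api": "apply_moves", "payload": {"series": "-0.11 -0.078 0 0 1; -0.11 -0.078 0 0 1; -0.005 -0.133 0 0 1; -0.005 -0.133 0 0 1; -0.005 -0.133 0 0 1"}}

```text
time: 1.35
tool_pos: [456.9, 219.1, 230.0]
tcp_rot: [-179.9, -0.1, 178.2]
ft_force: [0.7, 0.6, -0.7]
finger_gap: -0.3
grip_force: 0.0
```

Emit:
{"api": "apply_moves", "payload": {"series": "-0.005 -0.133 0 0 1; -0.005 -0.133 0 0 1; -0.005 -0.133 0 0 1; -0.005 -0.133 0 0 1; -0.005 -0.133 0 0 1"}}

```text
time: 1.77
tool_pos: [457.9, 19.7, 231.0]
tcp_rot: [-180.0, -0.0, 178.3]
ft_force: [0.1, 0.4, 0.1]
finger_gap: -0.2
grip_force: 0.0
```

Emit:
{"api": "apply_moves", "payload": {"series": "-0.005 -0.133 0 0 1; -0.005 -0.133 0 0 1; -0.005 -0.133 0 0 1; -0.005 -0.133 0 0 1; -0.005 -0.133 0 0 1"}}

```text
time: 2.18
tool_pos: [459.2, -180.1, 231.0]
tcp_rot: [180.0, -0.0, 178.2]
ft_force: [0.4, 0.7, 0.1]
finger_gap: -0.2
grip_force: 0.0
```

Emit:
{"api": "apply_moves", "payload": {"series": "-0.005 -0.133 0 0 1; 0 0 0 0 1; 0 0 0 0 1"}}

```text
time: 2.43
tool_pos: [459.4, -220.0, 230.6]
tcp_rot: [180.0, -0.1, 178.0]
ft_force: [1.2, 0.8, -0.3]
finger_gap: -0.3
grip_force: 0.0
```

Emit:
{"api": "apply_moves", "payload": {"series": "0 0 0.083 0 1; 0 0 0.083 0 1; 0 0 0.083 0 1; 0 0 0.083 0 1; 0 0 0 0 1"}}

```text
time: 2.85
tool_pos: [457.0, -214.8, 125.9]
tcp_rot: [179.7, -0.5, 178.3]
ft_force: [-0.5, -0.2, -0.6]
finger_gap: -0.0
grip_force: 0.0
```

Run:
```python
from h import *
print(sense()['tool_pos'])
d=shot("side"); w=shot("wrist")
cv2.imwrite('pics/near.png',np.hstack([cv2.resize(d['frame'][100:220,200:330],(433,400)),cv2.resize(w['frame'],(367,275)).repeat(1,0)[:275].copy() if 0 else cv2.copyMakeBorder(cv2.resize(w['frame'],(367,275)),0,125,0,0,cv2.BORDER_CONSTANT)]))
```

```text
[ 456.95719566 -214.80740965  125.89364878]
```

View pics/near.png

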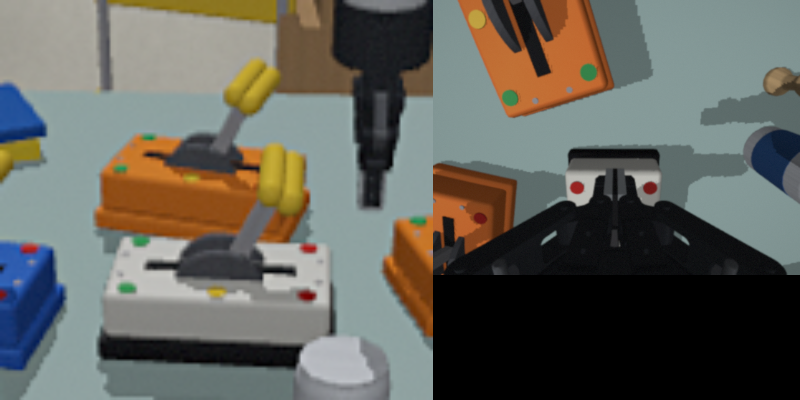

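The side crop shows the shut fingers upright behind the grip (grip at crop (283,180), fingertip at (370,205)). The wrist view has the fingers centred between the two red dots at (577,188) and (650,188). I'll start the push.

Emit:
{"api": "apply_moves", "payload": {"series": "-0.1 0 0 0 1; -0.03 0 0 0 1; -0.03 0 0 0 1; -0.03 0 0 0 1; 0 0 0 0 1"}}

```text
time: 3.37
tool_pos: [518.8, -220.2, 133.9]
tcp_rot: [-179.9, 0.1, 178.3]
ft_force: [-2.6, -1.2, 1.4]
finger_gap: -0.0
grip_force: 1.5
```

Emit:
{"api": "apply_moves", "payload": {"series": "-0.03 0 0 0 1; -0.03 0 0 0 1; -0.03 0 0 0 1; -0.03 0 0 0 1; 0 0 0 0 1"}}

```text
time: 3.78
tool_pos: [554.6, -221.0, 132.1]
tcp_rot: [-180.0, 0.1, 178.3]
ft_force: [-1.5, -0.7, 0.5]
finger_gap: 0.1
grip_force: 0.9
```

Emit:
{"api": "apply_moves", "payload": {"series": "-0.03 0 0 0 1; -0.03 0 0 0 1; -0.03 0 0 0 1; -0.02 0 0 0 1; 0 0 0 0 1"}}

```text
time: 4.2
tool_pos: [587.0, -221.9, 131.7]
tcp_rot: [180.0, 0.0, 178.3]
ft_force: [-0.4, 0.4, 0.3]
finger_gap: 0.2
grip_force: 0.0
```

Emit:
{"api": "apply_moves", "payload": {"series": "-0.015 0 0 0 1; -0.012 0 0 0 1; 0 0 0 0 1"}}

```text
time: 4.45
tool_pos: [594.6, -222.2, 131.7]
tcp_rot: [-180.0, 0.0, 178.2]
ft_force: [0.6, -0.2, -0.4]
finger_gap: -0.1
grip_force: 0.0
```

```bash
cat > lev.py <<'E'
from h import *
for n in("side","scene"):
    d=shot(n); roi=(225,135,305,175) if n=="side" else (165,195,260,300)
    hs=cv2.cvtColor(d['frame'],cv2.COLOR_BGR2HSV); m=cv2.inRange(hs,(20,140,60),(35,255,255)); k=np.zeros_like(m); x0,y0,x1,y1=roi; k[y0:y1,x0:x1]=m[y0:y1,x0:x1]
    ys,xs=np.nonzero(k); P=bydepth(d,np.c_[xs,ys]); P=P[(P[:,2]>120)&(P[:,2]<180)&(abs(P[:,1]+222)<60)]
    print(n,len(P),P.mean(0).round(1),P.min(0).round(),P.max(0).round())
    if n=="side": cv2.imwrite('pics/lev%d.png'%(sense()['time']*100),cv2.resize(d['frame'][110:220,200:330],(520,440)))
E
python3 lev.py; ls pics
```

```text
side 227 [ 629.6 -204.1  157.3] [ 612. -262.  139.] [ 648. -173.  165.]
scene 475 [ 631.7 -227.8  157.4] [ 601. -272.  138.] [ 649. -179.  168.]
crop.png
lev450.png
near.png
scene.png
side.png
```

Emit:
{"api": "apply_moves", "payload": {"series": "-0.01 0 0 0 1; -0.008 0 0 0 1; 0 0 0 0 1"}}

```text
time: 4.8
tool_pos: [600.0, -222.5, 131.8]
tcp_rot: [-180.0, 0.0, 178.2]
ft_force: [-0.0, 0.4, 0.0]
finger_gap: -0.1
grip_force: 0.0
```

Emit:
{"api": "apply_moves", "payload": {"series": "-0.012 0 0 0 1; 0 0 0 0 1; 0 0 0 0 1"}}

```text
time: 5.05
tool_pos: [601.3, -222.5, 131.4]
tcp_rot: [180.0, -0.3, 178.2]
ft_force: [-11.3, 0.7, 6.5]
finger_gap: 0.2
grip_force: 5.7
```

View pics/lev450.png

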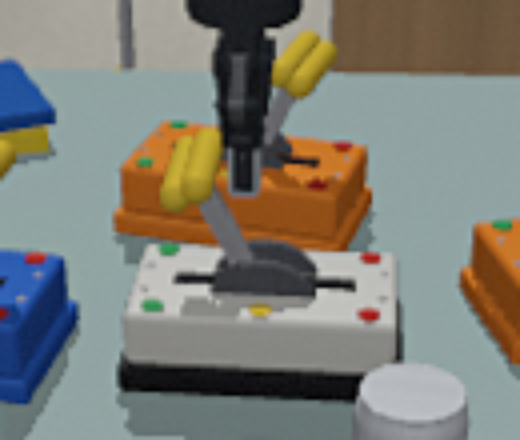

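The side crop shows the lever leaning forward with the grip at (190,170) by the green dots. The extra push met a firm stop at 11 N, so the throttle is home. I'll back off, rise, and cross to the deck.

Emit:
{"api": "apply_moves", "payload": {"series": "0.1 0 0 0 1; 0.1 0 0 0 1; 0.1 0 0 0 1; 0 0 -0.11 0 1; 0 0 -0.11 0 1"}}

```text
time: 5.47
tool_pos: [507.6, -217.4, 192.4]
tcp_rot: [179.7, -0.6, 178.2]
ft_force: [1.2, -1.6, 1.2]
finger_gap: -0.2
grip_force: 0.0
```

Emit:
{"api": "apply_moves", "payload": {"series": "0 0 -0.11 0 1; 0 0 0 0 1"}}

```text
time: 5.63
tool_pos: [516.2, -221.4, 239.2]
tcp_rot: [-179.7, 0.6, 178.2]
ft_force: [0.6, -0.3, 1.2]
finger_gap: -0.1
grip_force: 0.0
```

```bash
python3 lev.py; python3 -c "
from h import *
print(sense()['tool_pos'])"
```

```text
side 227 [ 629.4 -204.2  157.3] [ 612. -259.  138.] [ 648. -173.  165.]
scene 466 [ 631.7 -227.9  157.5] [ 612. -272.  144.] [ 649. -179.  167.]
[ 514.51131493 -220.4608445   233.27575099]
```

Emit:
{"api": "apply_moves", "payload": {"series": "-0.0268 0.1328 0 0 1; -0.0268 0.1328 0 0 1; -0.0268 0.1328 0 0 1; -0.0268 0.1328 0 0 1; -0.0268 0.1328 0 0 1"}}

```text
time: 6.15
tool_pos: [558.9, -20.0, 228.9]
tcp_rot: [180.0, -0.1, 178.2]
ft_force: [1.2, 0.5, 0.4]
finger_gap: -0.0
grip_force: 0.0
```

Emit:
{"api": "apply_moves", "payload": {"series": "-0.0268 0.1328 0 0 1; -0.0268 0.1328 0 0 1; -0.0268 0.1328 0 0 1; -0.0268 0.1328 0 0 1; -0.0268 0.1328 0 0 1"}}

```text
time: 6.57
tool_pos: [605.2, 178.0, 228.7]
tcp_rot: [-180.0, -0.1, 178.2]
ft_force: [1.8, 0.1, -0.8]
finger_gap: -0.2
grip_force: 0.0
```

Emit:
{"api": "apply_moves", "payload": {"series": "-0.0268 0.1328 0 0 1; 0 0 0 0 1; 0 0 0.11 0 1; 0 0 0.11 0 1; 0 0 0 0 1"}}

```text
time: 6.98
tool_pos: [610.0, 214.7, 154.6]
tcp_rot: [-179.8, -0.8, 178.3]
ft_force: [-1.8, -1.1, -2.9]
finger_gap: 0.0
grip_force: 0.0
```

Run:
```python
from h import *
s=pickle.load(open('side.pkl','rb')); hs=cv2.cvtColor(s['frame'],cv2.COLOR_BGR2HSV)
m=cv2.inRange(hs,(45,100,40),(85,255,255)); k=np.zeros_like(m); k[280:320,215:255]=m[280:320,215:255]
ys,xs=np.nonzero(k); P=bydepth(s,np.c_[xs,ys]); P=P[P[:,2]>69.5]; print(len(P),P.mean(0),(P.min(0)+P.max(0))/2,P.min(0),P.max(0))
snapshot('side'); t=sense(); print(t['tool_pos'],t['tcp_rot'])
d=shot('side'); w=shot('wrist')
cv2.imwrite('pics/btn.png',np.hstack([cv2.resize(d['frame'][200:384,170:330],(400,460)),cv2.copyMakeBorder(cv2.resize(w['frame'],(400,300)),0,160,0,0,cv2.BORDER_CONSTANT)]))
```

```text
185 [616.80872015 226.32771117  74.86847275] [588.79910255 436.55132189 314.79717903] [545.44614437 207.85594251  69.5974681 ] [632.15206074 665.24670127 559.99688997]
[611.09946617 214.70345589 158.12076566] [-179.80714765   -0.64183955  178.25569926]
```

View pics/btn.png

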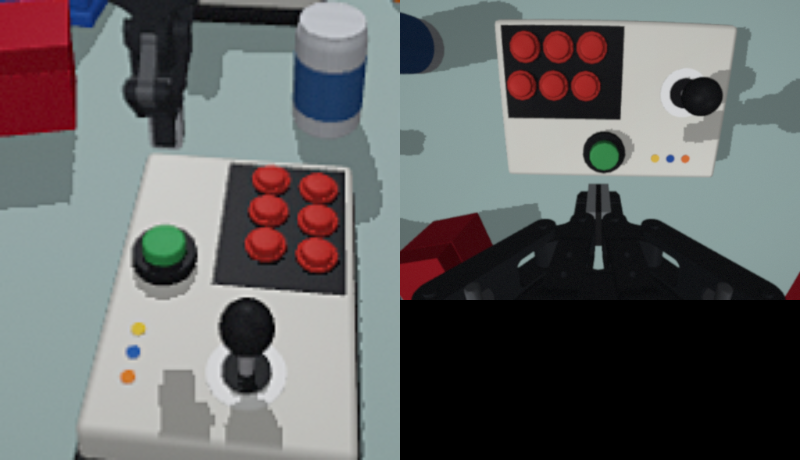

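The left panel shows the fingers hovering behind and above the deck, with the green button at (163,245). The wrist panel shows the green button at (603,156), right ahead of the shut fingers. I'll get one more ray measurement from the wrist camera.

Run:
```python
from h import *
t=sense(); print(t['tool_pos'],t['tcp_rot'])
w=shot('wrist'); hs=cv2.cvtColor(w['frame'],cv2.COLOR_BGR2HSV)
m=cv2.inRange(hs,(45,100,40),(85,255,255)); n,l,st,c=cv2.connectedComponentsWithStats(m)
for i in range(1,n):
    if st[i,4]>200:
        ys,xs=np.nonzero(l==i); P=bydepth(w,np.c_[xs,ys]); P=P[abs(P[:,2]-72)<3]
        print(c[i],st[i,4],onplane(w,[c[i]],72).round(1),P.mean(0).round(1),np.ptp(P,axis=0))
s=pickle.load(open('side.pkl','rb')); hs=cv2.cvtColor(s['frame'],cv2.COLOR_BGR2HSV)
m=cv2.inRange(hs,(45,100,40),(85,255,255)); k=np.zeros_like(m); k[280:320,215:255]=m[280:320,215:255]
ys,xs=np.nonzero(k); P=bydepth(s,np.c_[xs,ys]); P=P[abs(P[:,2]-72)<2.5]; print(len(P),P.mean(0))
```

```text
[614.75188581 215.29101833 164.57424784] [-1.79972453e+02 -9.27973633e-02  1.78222254e+02]
[260.19269949 195.33191851] 1178 [[615.5 220.   72. ]] [617.2 220.1  70.8] [30.49030643 30.31048163  4.17078672]
183 [617.15078985 223.93424681  72.21935592]
```

Emit:
{"api": "apply_moves", "payload": {"series": "-0.006 0.013 0.1 0 1; 0 0 0.1 0 1; 0 0 0.067 0 1; 0 0 0 0 1; 0 0 0 0 1"}}

```text
time: 7.6
tool_pos: [617.4, 219.2, 85.7]
tcp_rot: [180.0, 0.0, 178.2]
ft_force: [-0.6, 0.3, 0.8]
finger_gap: -0.1
grip_force: 0.0
```

```bash
python3 -c "
from h import *
snapshot('side');d=shot('side');w=shot('wrist');t=sense();print(t['tool_pos'],t['tcp_rot'],t['ft_force'])
cv2.imwrite('pics/btn2.png',np.hstack([cv2.resize(d['frame'][260:340,190:270],(400,400)),cv2.resize(w['frame'][130:290,180:340],(400,400))]))"
```

```text
[619.29007472 219.86231042  88.33211298] [179.91259061   0.28958998 178.21941081] [-0.25495788  0.43293688 -0.02795117]
```

View pics/btn2.png

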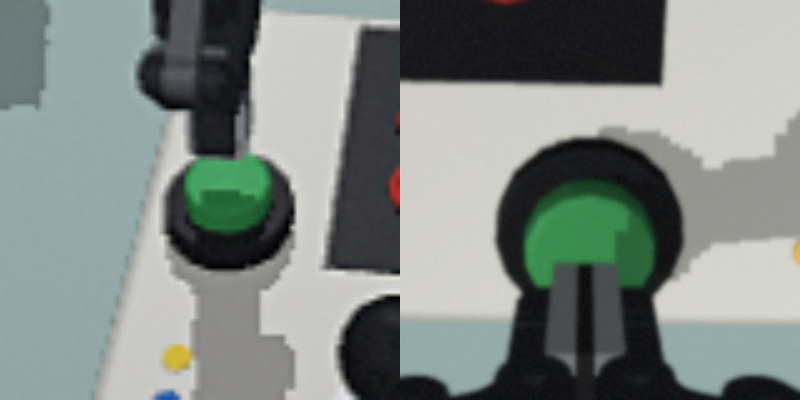

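The left panel shows the fingertips at (220,150) right over the green button at (228,180). The right panel shows them over its centre. I'll press now.

Emit:
{"api": "apply_moves", "payload": {"series": "0.005 0 0.03 0 1; 0 0 0.02 0 1; 0 0 0 0 1; 0 0 0 0 1"}}

```text
time: 8.08
tool_pos: [615.4, 219.4, 69.6]
tcp_rot: [-180.0, -0.0, 178.2]
ft_force: [-0.1, 0.0, 2.8]
finger_gap: -0.1
grip_force: 1.4
```

Emit:
{"api": "apply_moves", "payload": {"series": "0 0 0.01 0 1; 0 0 0.01 0 1; 0 0 0 0 1; 0 0 0 0 1"}}

```text
time: 8.42
tool_pos: [615.9, 219.6, 65.9]
tcp_rot: [180.0, 0.0, 178.2]
ft_force: [-7.5, -2.8, 17.4]
finger_gap: -0.2
grip_force: 8.7
```

At 17 N and z 65.9 the button is bottomed out. I'll release it and rise clear.

Emit:
{"api": "apply_moves", "payload": {"series": "0 0 -0.05 0 1; 0 0 -0.1 0 1; 0 0 -0.12 0 1; 0 0 -0.12 0 1; 0 0 -0.12 0 1"}}

```text
time: 8.83
tool_pos: [615.0, 219.3, 217.8]
tcp_rot: [-180.0, -0.1, 178.2]
ft_force: [1.2, -0.6, 1.1]
finger_gap: 0.3
grip_force: 0.0
```

Emit:
{"api": "apply_moves", "payload": {"series": "0 0 0 0 1; 0 0 0 0 1; 0 0 0 0 1; 0 0 0 0 1"}}

```text
time: 9.17
tool_pos: [614.6, 219.2, 214.6]
tcp_rot: [-179.9, -0.2, 178.2]
ft_force: [0.6, -0.4, -0.4]
finger_gap: 0.5
grip_force: 0.0
```

```bash
python3 lev.py
python3 - <<'E'
from h import *
s=shot('side'); hs=cv2.cvtColor(s['frame'],cv2.COLOR_BGR2HSV)
m=cv2.inRange(hs,(45,100,40),(85,255,255)); k=np.zeros_like(m); k[280:320,215:255]=m[280:320,215:255]
ys,xs=np.nonzero(k); P=bydepth(s,np.c_[xs,ys]); P=P[abs(P[:,2]-70)<6]; print(len(P),np.median(P,0),sense()['ft_force'],sense()['tool_pos'])
cv2.imwrite('pics/end.png',cv2.resize(s['frame'],(800,600)))
E
```

```text
223 [616.85606802 225.77382132  72.06150845] [ 0.34601726 -0.05965898 -0.07811743] [614.49820194 219.14807575 214.32035205]lev.py:6: RuntimeWarning: Mean of empty slice.
  print(n,len(P),P.mean(0).round(1),P.min(0).round(),P.max(0).round())
  ret = um.true_divide(
Traceback (most recent call last):
  File "lev.py", line 6, in <module>
    print(n,len(P),P.mean(0).round(1),P.min(0).round(),P.max(0).round())
                                      ~~~~~^^^
ValueError: zero-size array to reduction operation minimum which has no identity
```

View pics/end.png

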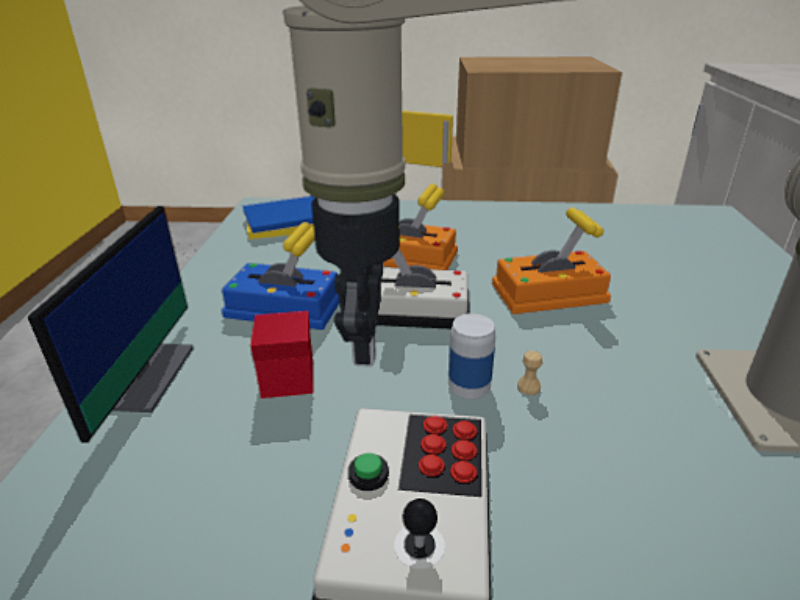

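The side view shows the start button back up at (368,465), with its top at 72 mm. The lever stem leans forward at (400,260), with its grip hidden behind the gripper. The can, carton, pawn and joystick haven't moved, and the arm touches nothing. The throttle measured at full after the release, so I'm handing in.

```bash
python3 -c "
from bench import hand_in
print(hand_in())"
```

```text
the job is handed in; nothing more can be done
None
```

The throttle lever is fully home at the far stop, the start button was pressed all the way down and came back up, nothing else was moved, and the job was handed in at about 9 s of robot time.

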